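# Cap a pipe stub in the chocks and set its running clearance

### The job

Pick up the flanged orange pipe stub and stand it fully down on the plate between the two grey chocks, midway along them. Only then screw its black cap clockwise until it bottoms out, back it off a quarter turn, and finish while still holding the cap firmly in the gripper at that setting. Leave the yellow offcut, the jar and the wrench where they are.

Things in the scene. Friction and masses are not known exactly. Their poses are not given: they have to be found in the camera images.
- stub_foot (a point): Loose pipe stub, 0.3 to 0.6 kg: centre of the underside of its dark square flange (64 x 64 x 10 mm, sides along its x and y; white dot towards x). z is up along the orange pipe (43 mm across) to an aluminium shoulder ring (49 mm across, 50 to 58 mm above the underside). The black cap sits above that on the same axis; the stub may be carried by its cap.
- cap_centre (a point): Centre, half-way up, of the black ribbed round cap on the stub: 54 mm across, 32 mm tall, 74 mm above the stub's underside when bottomed out, 4 mm higher per turn of unscrewing. x points along the yellow line on its top and side. Already started on a right-hand thread; it cannot be pulled off and stays where it is left (0.08 N m turns it).
- cap (a joint): Angle of the cap on the stub in rad: 0 is bottomed out hard on the shoulder (the yellow line is then over the white dot of the flange), growing as it is unscrewed (counter-clockwise from above); a quarter turn is 1.57. It starts between 2.0 and 3.6.
- nest (a point): Fixed fixture: centre of the top face of its aluminium plate (130 x 140 mm in x, y), 6 mm above the bench, midway between two grey chocks 90 mm long along x, tops 28 mm above the plate, white lines at mid-length. The groove runs along x, 68 mm wide in y for its bottom 16 mm, flaring to 80 mm at the top, and keeps the flange from turning over 4 degrees. Any flange side may face a chock.
- offcut: Bystander: yellow open pipe ring standing upright, 60 mm across, 60 mm tall; origin at the centre of its underside.
- jar: Bystander: closed grey jar with red lid, 56 mm across, 75 mm tall; origin at the centre of its underside.
- wrench: Bystander: open-ended wrench lying flat, about 180 mm long along its x; origin at its underside.
There are look-alikes about, which are no part of the job. There is more than one size of the part that bears stub_foot; the job needs the smallest.

How it is judged:
By the outcome, as a careful person would: the job done as asked, in the order asked, and still so for the second after the job is handed in, while the arm keeps its last pose, push and grip.
It also fails if it takes over 67 s, if anything falls off the work surface, if the arm or the gripper's body presses on something with over 40 N, if the wrist force passes 120 N, or if a joint passes its speed limit or range.

### The arm

A 6-joint arm with a two-finger parallel gripper is mounted at the origin on the work surface. World frame = base frame: x ahead of the robot, y to its left, z up, the work surface at z = 0. Lengths are in m, angles in rad, forces in N, time in s.
With the tool pointing down it reaches from about 0.375 to 0.9 m from the base axis. Payload 3.1 kg.
Tool frame: the origin (TCP) lies at the very end of the fingers, on their centre line; the grasp point (between the pads) lies 19 mm behind it; y points along the fingers, x is the direction in which the jaws open and shut, and the axes are right-handed (so a half turn about y gives the same grasp; the last joint's range is limited). The gripper opens to 87 mm and grips with 3 to 60 N. Pads are 19 mm wide; open, the fingers measure 117 mm over their backs; the gripper's body (75 mm by 190 mm) begins 51 mm behind the grasp point.
Start: joints at [-1.282, 0.527, 1.433, -0, 1.181, -0.178], TCP at [0.282, -0.558, 0.223] pointing down, gripper open.
Joint ranges: [-3.08, 3.08], [-0.75, 2.2], [0.22, 2.44], [-1.43, 4.57], [0, 2.65], [-2.85, 2.85]. Speed limits (rad/s): [2.79, 2.79, 3.14, 3.14, 3.14, 3.14].

### API

Orientations are given as a unit quaternion [x, y, z, w].
In Python, from rig import robot gives the robot as it stands.
- The arm moves only by the shell command python3 -m creep 'ROWS' [FORCE]. ROWS is JSON, a list of rows, each a list of 3 entries, a list of its own where there are three numbers: the shift along the tool's x, y, z in mm, then the turn about the tool's y in rad, then the opening, from 0 (shut) to 1 (fully open). A call has 1 to 8 rows; each row shifts and turns the commanded pose from where the row before left it, along the tool's axes as they then stand; what a row does not reach is not made up. A row lasts 1/10 s, in which the tool goes at most 50 mm and 8.59 degrees, less where a joint would pass 70% of its speed; a pose out of reach is approached as far as the arm can. A call with a gripper value outside its range is refused whole. The fingers move at their own pace and stop on an object; FORCE is the grip in N (left out, the last holds). Time passes only in rows, so rows that do not move let the fingers close. It gives the time, the measured TCP pose, the force and the opening at its end, in the units of the state.
- robot.get_obs(): the state, without advancing time (a new reading comes with each control period).
- robot.camera(name): name is "scene" or "top" or "wrist"; returns a dict with "pixels" (384x512x3 uint8, red, green, blue), "fx", "fy", "cx", "cy" (pixels), "position" and "rotation" of the camera in the world. Camera axes: x right, y up, looking along -z (the intrinsics and any distortion apply to the point x, -y, -z); pixel columns grow to the right and rows downward; lengths in m; the calibration is good to about 2 mm. The wrist camera is an equidistant fisheye: a pixel r from the principal point sees the ray r / f radians off the axis. A picture is of the moment at which its call begins. There is no depth.
- robot.hand_in(): hands the job in, once; it reports no verdict.
The state is a dict: "time": time; "q": joint angles; "joint_velocities": joint speeds; "joint_torque": joint torques, N m; "position": TCP position; "tool_rot": TCP orientation; "ft_force": force on the tool from outside, world axes, zero at the start; "moment": the same for the moment, N m; "grip_width": finger opening in m.
Only numpy, scipy, OpenCV 4.12 (cv2) and the standard library are available. Lean on these libraries where they do the work, as an engineer would, in place of code of your own. Each camera call takes 0.05 s, during which the arm holds its last target.

## Working session

There is one attempt and no reset: what is moved stays moved. The work goes in short steps, Python scripts to look and compute and a shell command to move; the robot and the scene stay as the last step left them, time stands still between calls to the robot, and variables do not carry over. Pictures are saved under pics/ and viewed, and the job is handed in when it is done.

```bash
ls; mkdir -p pics
cat > h.py <<'E'
import numpy as np, cv2
from rig import robot
from scipy.spatial.transform import Rotation as R
def snap(name,fn):
    c=robot.camera(name); cv2.imwrite('pics/'+fn,cv2.cvtColor(c['pixels'],cv2.COLOR_RGB2BGR))
    import pickle; pickle.dump(c,open('pics/'+fn+'.pkl','wb')); return c
def load(fn):
    import pickle; return pickle.load(open('pics/'+fn+'.pkl','rb'))
def ray(c,u,v,wrist=False):
    x=(u-c['cx'])/c['fx']; y=(v-c['cy'])/c['fy']
    if wrist:
        r=np.hypot(x,y); s=np.sin(r)/r if r>1e-9 else 1; d=np.array([x*s,y*s,np.cos(r)])
    else: d=np.array([x,y,1.])
    d=np.array([d[0],-d[1],-d[2]]); return np.array(c['position']),np.array(c['rotation'])@(d/np.linalg.norm(d))
def atz(c,u,v,z,wrist=False):
    p,d=ray(c,u,v,wrist); return p+d*(z-p[2])/d[2]
def proj(c,P,wrist=False):
    d=np.array(c['rotation']).T@(np.array(P)-np.array(c['position'])); d=np.array([d[0],-d[1],-d[2]])
    if wrist:
        r=np.hypot(d[0],d[1]); t=np.arctan2(r,d[2]); k=t/r if r>1e-9 else 0; x,y=d[0]*k,d[1]*k
    else: x,y=d[:2]/d[2]
    return np.array([c['cx']+c['fx']*x,c['cy']+c['fy']*y])
E
python3 - <<'E'
from h import *
for n in ['scene','top','wrist']:
    c=snap(n,n+'0.png'); print(n,{k:np.round(v,3).tolist() for k,v in c.items() if k!='pixels'})
print(robot.get_obs())
E
```

```text
pics
scene {'fx': 385.355, 'fy': 385.355, 'cx': 256.795, 'cy': 189.258, 'position': [1.028, -0.816, 0.609], 'rotation': [0.472, 0.125, 0.226, 0.843]}
top {'fx': 378.725, 'fy': 378.725, 'cx': 256.734, 'cy': 191.033, 'position': [0.539, -0.074, 1.016], 'rotation': [-0.039, 0.02, 0.712, -0.701]}
wrist {'fx': 297.319, 'fy': 297.319, 'cx': 258.496, 'cy': 188.461, 'position': [0.347, -0.524, 0.383], 'rotation': [-0.114, 0.072, -0.519, 0.844]}
{'time': 0.15, 'q': array([-1.28151401e+00,  5.28273738e-01,  1.43359825e+00, -4.52170927e-05,
        1.18142168e+00, -1.78498649e-01]), 'joint_velocities': array([-7.30049145e-04, -3.37085842e-03, -3.22357468e-03,  6.01355019e-05,
       -7.41947821e-04, -1.36175030e-04]), 'joint_torque': array([ 1.20191002e-03, -4.40427268e+01, -1.76842761e+01,  6.32343628e-02,
        5.52343950e-02, -1.17605127e-04]), 'position': array([ 0.28166808, -0.55729774,  0.22178656]), 'tool_rot': array([-0.60188088,  0.37095682, -0.37004081,  0.60266097]), 'ft_force': array([0.75646407, 0.36863487, 0.20602218]), 'moment': array([0.01748385, 0.0027207 , 0.0438807 ]), 'grip_width': 0.08722902353907272}
```

```bash
sed -i "s/np.array(c\['rotation'\])/R.from_quat(c['rotation']).as_matrix()/" h.py; python3 -c "
import cv2
for n in ['scene','top','wrist']:
    cv2.imwrite('pics/%s0b.png'%n,cv2.resize(cv2.imread('pics/%s0.png'%n),(768,576),interpolation=cv2.INTER_CUBIC))"
```

```text
(no output)
```

View pics/top0b.png

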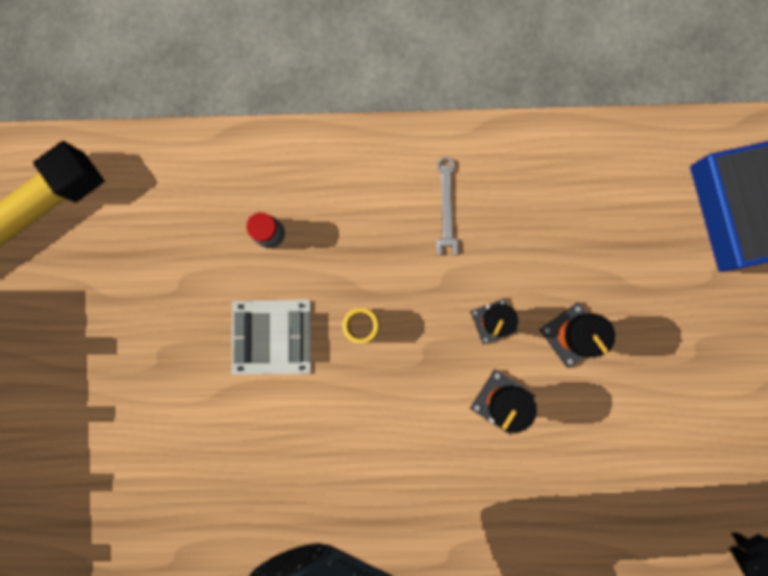

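View pics/scene0b.png

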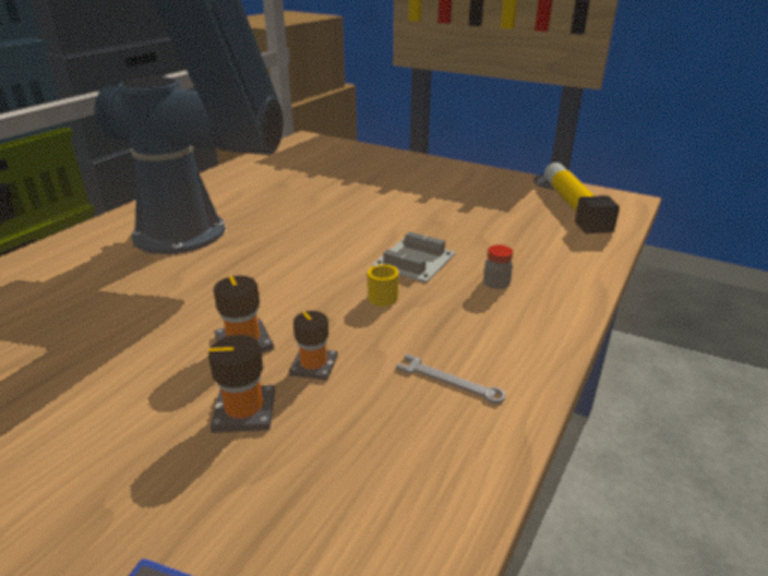

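View pics/wrist0b.png

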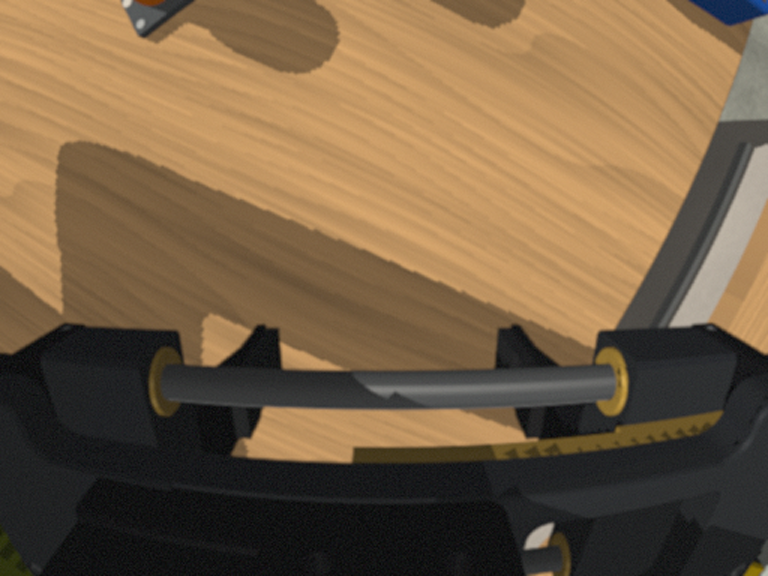

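```bash
python3 -c "
import cv2,numpy as np
t=cv2.imread('pics/top0.png');s=cv2.imread('pics/scene0.png')
a=cv2.resize(t[190:240,305:355],(400,400),interpolation=cv2.INTER_CUBIC)
b=cv2.resize(s[200:260,180:240],(400,400),interpolation=cv2.INTER_CUBIC)
cv2.imwrite('pics/c1.png',np.hstack([a,b]))
cv2.imwrite('pics/c2.png',cv2.resize(t[190:260,140:220],(800,560)[:2] and (640,560),interpolation=cv2.INTER_CUBIC))
"
python3 - <<'E'
from h import *
c=load('top0.png')
for n,u,v,z in [('small',498,320,.095),('right',587,335,.12),('low',512,408,.12)]:
    print(n,atz(c,u/1.5,v/1.5,z))
E
```

```text
small [ 0.55885417 -0.22952523  0.095     ]
right [ 0.53294287 -0.36233908  0.12      ]
low [ 0.42220754 -0.24265012  0.12      ]
```

View pics/c1.png

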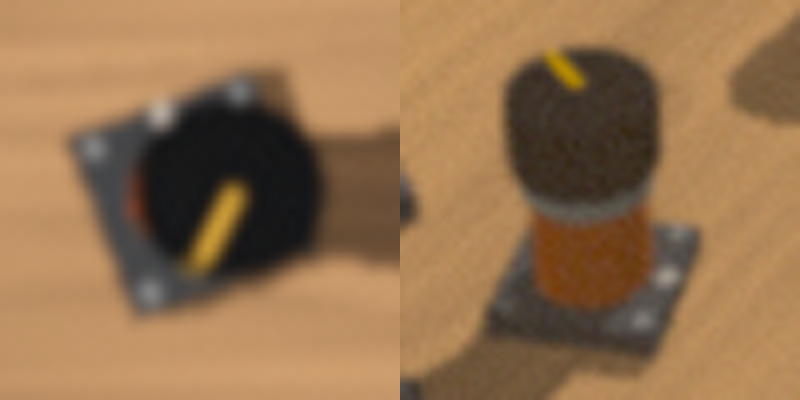

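View pics/c2.png

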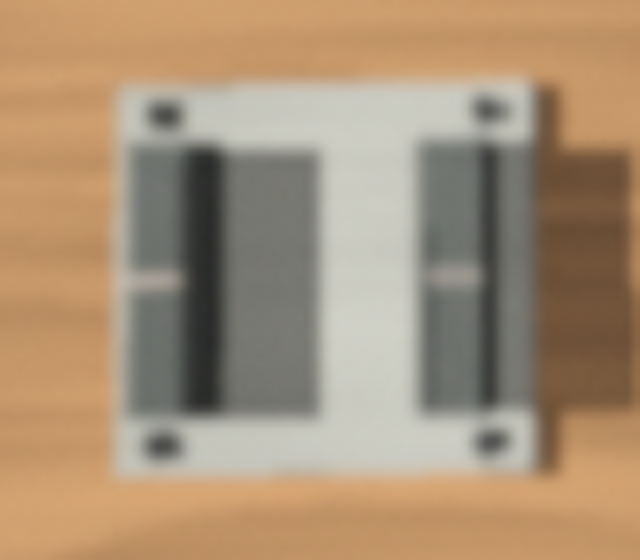

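Run:
```python
from h import *
c=load('top0.png')
f=lambda x,y,ox,oy,z: atz(c,(x+.5)/8-.5+ox,(y+.5)/8-.5+oy,z)
fl=[f(x,y,305,190,z) for x,y,z in [(68,137,.01),(135,318,.01),(285,68,.01),(162,115,.01),(95,149,.01),(240,92,.01),(150,292,.01)]]
print('flange',np.round(fl,4)); print('centre by diag',(fl[1]+fl[2])/2,'screws',(fl[5]+fl[6])/2)
for a,b in [(0,1),(0,2),(4,5),(4,6)]: d=fl[b]-fl[a]; print(np.linalg.norm(d),np.degrees(np.arctan2(d[1],d[0])))
d=fl[3]-(fl[1]+fl[2])/2; print('dot ang',np.degrees(np.arctan2(d[1],d[0])))
z=.0916
a=f(237,183,305,190,z);b=f(198,268,305,190,z);d=b-a;print('line',a,b,np.degrees(np.arctan2(d[1],d[0])))
L=f(140,190,305,190,z);print('cap centre est from circle', f((140+322)/2,(103+272)/2,305,190,z))
n=[f(x,y,140,190,.006) for x,y in [(118,86),(538,80),(541,474),(113,475)]]
print('nest',np.round(n,4),np.mean(n,0))
for i in range(4): d=n[(i+1)%4]-n[i]; print(np.linalg.norm(d),np.degrees(np.arctan2(d[1],d[0])))
m=[f(x,y,140,190,.034) for x,y in [(128,281),(183,281),(432,276),(482,275)]]
print(np.round(m,4))
print('screwholes',np.mean([f(x,y,140,190,.006) for x,y in [(165,113),(491,109),(163,445),(492,441)]],0))
T=R.from_quat(robot.get_obs()['tool_rot']).as_matrix(); print(np.round(T,3))
# scene check
s=load('scene0.png'); P=(fl[1]+fl[2])/2
for z in (0,.01,.0756,.0916): print(z,proj(s,[P[0],P[1],z])*1.5)
N=np.mean(n,0); print(proj(s,N)*1.5)
```

```text
flange [[ 0.579  -0.1946  0.01  ]
 [ 0.5192 -0.215   0.01  ]
 [ 0.6007 -0.2667  0.01  ]
 [ 0.5858 -0.2258  0.01  ]
 [ 0.5749 -0.2034  0.01  ]
 [ 0.593  -0.2516  0.01  ]
 [ 0.5276 -0.2201  0.01  ]]
centre by diag [ 0.55993333 -0.2408245   0.01      ] screws [ 0.56030138 -0.23587942  0.01      ]
0.06322547713995476 -161.20887174860047
0.07527756810809719 -73.24266545606747
0.05153382602060977 -69.43867551849996
0.050182096207580344 -160.51576204502035
dot ang 30.228000857645082
line [ 0.56101728 -0.23544161  0.0916    ] [ 0.53552615 -0.22291047  0.0916    ] 153.82182005766825
cap centre est from circle [ 0.55968306 -0.23359106  0.0916    ]
nest [[0.6029 0.2302 0.006 ]
 [0.6027 0.0883 0.006 ]
 [0.4718 0.0877 0.006 ]
 [0.4732 0.2308 0.006 ]] [0.5376401  0.15923024 0.006     ]
0.14193769025391634 -90.10189577936883
0.13090502999112943 -179.75114281192242
0.14310651305308436 89.42593623099668
0.12972377270994187 -0.2620451569259398
[[0.5375 0.218  0.034 ]
 [0.5373 0.1999 0.034 ]
 [0.5377 0.1185 0.034 ]
 [0.5378 0.1022 0.034 ]]
screwholes [0.53812257 0.15909051 0.006     ]
[[ 0.451 -0.001  0.893]
 [-0.893  0.002  0.451]
 [-0.002 -1.     0.   ]]
0 [311.60933053 367.25752357]
0.01 [311.21733352 362.46866137]
0.0756 [308.53329353 329.67887653]
0.0916 [307.84743677 321.30005369]
[413.30938424 258.02129189]
```

```bash
cat > d.py <<'E'
import sys
from h import *
o=robot.get_obs(); T=R.from_quat(o['tool_rot']).as_matrix()
x,y,z=map(float,sys.argv[1:4]); yaw=float(sys.argv[4]) if len(sys.argv)>4 else None
psi=np.degrees(np.arctan2(T[1,0],T[0,0]))
print('t',round(o['time'],2),'pos',np.round(o['position']*1000,1),'psi %.2f'%psi,'tilt',np.round(T[:2,1],4),'q',np.round(o['q'],3),'w %.1f'%(o['grip_width']*1000),'F',np.round(o['ft_force'],1),'M',np.round(o['moment'],2))
print('tool delta mm',np.round(T.T@(np.array([x,y,z])-o['position'])*1000,1), 'turn rad', None if yaw is None else round(-np.radians(yaw-psi),3))
E
python3 -m creep '[[[-18,0,43],0,1],[[-18,0,43],0,1],[[-18,0,43],0,1],[[-18,0,43],0,1],[[-18,0,43],0,1],[[-18,0,43],0,1],[[-18,0,43],-0.1,1],[[0,0,0],-0.1,1]]'; python3 d.py .56 -.2353 .18 -45
```

```text
time: 0.95
position: [0.4966, -0.3044, 0.2223]
tool_rot: [-0.637, 0.305, -0.305, 0.639]
ft_force: [0.1, -0.2, -0.4]
grip_width: 0.087
t 0.95 pos [ 496.6 -304.4  222.3] psi -51.14 tilt [0.0007 0.0025] q [-0.743  0.471  1.542  0.003  1.13   0.148] w 87.0 F [ 0.1 -0.2 -0.4] M [-0.05 -0.04  0.07]
tool delta mm [-13.9  42.5  92.7] turn rad -0.107
```

```bash
python3 -m creep '[[[0,0,0],0,1],[[0,0,0],0,1]]' >/dev/null; python3 d.py .56 -.2353 .19 -45
```

```text
t 1.15 pos [ 493.5 -309.8  222.3] psi -51.86 tilt [-0.0005  0.    ] q [-0.752  0.471  1.541 -0.     1.13   0.153] w 87.0 F [ 0.1 -0.7 -1.2] M [-0.01 -0.02  0.04]
tool delta mm [-17.5  32.3  98.3] turn rad -0.12
```

```bash
python3 -m creep '[[[-9,0,49],0,1],[[-8.5,0,49],0,1],[[0,16,0],-0.12,1],[[0,16,0],0,1],[[0,0,0],0,1],[[0,0,0],0,1]]' >/dev/null
python3 - <<'E'
from h import *
for n in ['wrist','scene','top']:
    c=snap(n,n+'1.png'); cv2.imwrite('pics/%s1b.png'%n,cv2.resize(cv2.imread('pics/%s1.png'%n),(768,576),interpolation=cv2.INTER_CUBIC))
E
python3 d.py .56 -.2353 .06 -45
```

```text
t 1.9 pos [ 560.  -236.4  191.5] psi -44.97 tilt [ 0.0015 -0.001 ] q [-0.583  0.539  1.51  -0.     1.09   0.202] w 86.9 F [ 0.  -0.4  0.4] M [ 0.   -0.04  0.06]
tool delta mm [ -1.  131.5   0.7] turn rad 0.0
```

View pics/wrist1b.png

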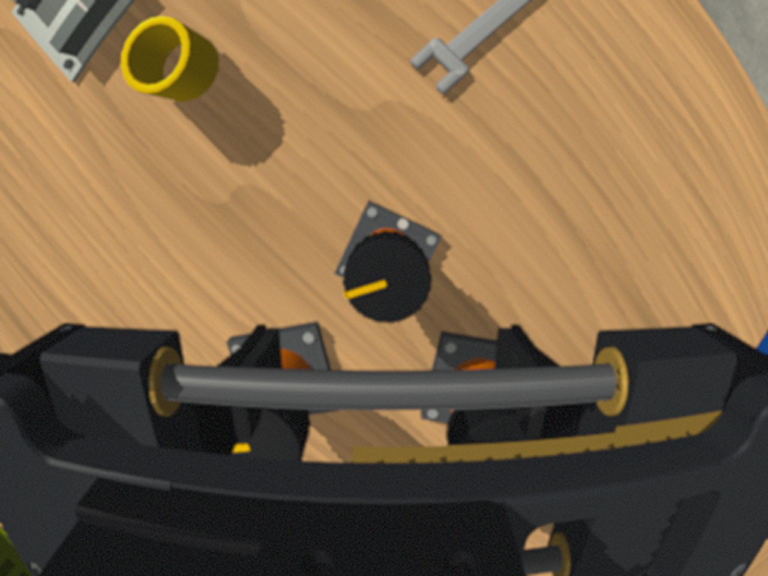

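View pics/scene1b.png

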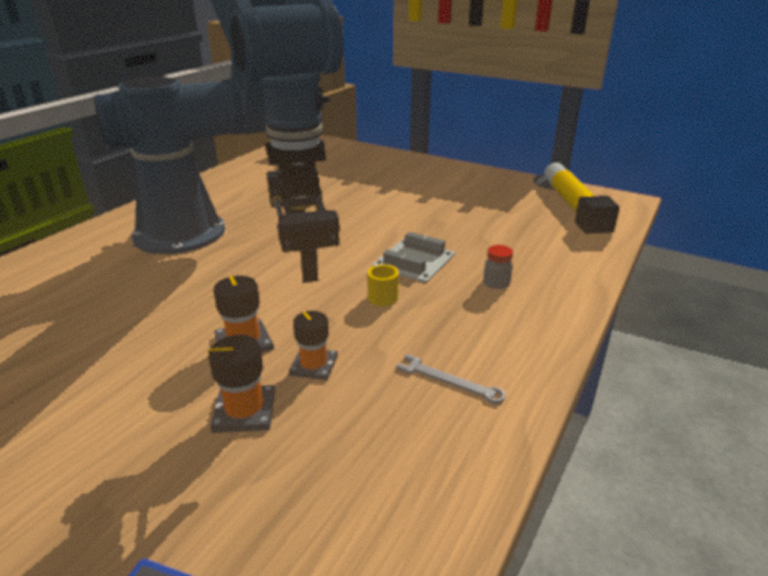

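Run:
```python
from h import *
c=load('wrist1.png')
f=lambda x,y,z: atz(c,(x+.5)/1.5-.5,(y+.5)/1.5-.5,z,True)
print('cap',f(387.5,277,.0916))
a=f(386,284,.0916);b=f(346,295,.0916);d=b-a;print(a,b,np.degrees(np.arctan2(d[1],d[0])))
h=[f(372,211,.01),f(431,240,.01),f(342,270,.01)];print(np.round(h,4),(h[1]+h[2])/2)
d=h[0]-h[1];print(np.linalg.norm(d),np.degrees(np.arctan2(d[1],d[0]))-90)
d=h[0]-h[2];print(np.linalg.norm(d),np.degrees(np.arctan2(d[1],d[0])))
print(f(402,223,.01))
```

```text
cap [ 0.56224746 -0.23246357  0.0916    ]
[ 0.55850487 -0.23492098  0.0916    ] [ 0.53623571 -0.22256294  0.0916    ] 150.97237503926263
[[ 0.5756 -0.202   0.01  ]
 [ 0.592  -0.2503  0.01  ]
 [ 0.5255 -0.218   0.01  ]] [ 0.55872187 -0.23415245  0.01      ]
0.05104862952643317 18.752465622392776
0.05256894426243641 17.673654013502784
[ 0.58528284 -0.22492485  0.01      ]
```

```bash
python3 -m creep '[[[-1.1,25,1.6],0,1],[[0,30,0],0,1],[[0,30,0],0,1],[[0,30,0],0,1],[[0,18,0],0,1],[[0,0,0],0,1],[[0,0,0],0,1]]'; python3 d.py .5603 -.2345 .058 -45
```

```text
time: 2.6
position: [0.5606, -0.234, 0.0583]
tool_rot: [0.654, -0.27, 0.27, -0.653]
ft_force: [0.4, 0.7, 0.2]
grip_width: 0.087
t 2.6 pos [ 560.6 -234.    58.3] psi -44.91 tilt [ 0.001  -0.0006] q [-0.579  0.723  1.601  0.     0.816  0.205] w 87.0 F [0.4 0.7 0.2] M [ 0.01  0.04 -0.02]
tool delta mm [ 0.1  0.3 -0.6] turn rad 0.002
```

```bash
python3 -m creep '[[[0,0,0],0,0.3],[[0,0,0],0,0.3],[[0,0,0],0,0.3],[[0,0,0],0,0],[[0,0,0],0,0],[[0,0,0],0,0],[[0,0,0],0,0],[[0,0,0],0,0]]' 50; python3 d.py .5603 -.2345 .17 -45
```

```text
time: 3.4
position: [0.5605, -0.2336, 0.0579]
tool_rot: [0.654, -0.269, 0.27, -0.654]
ft_force: [0.3, -0.1, 2.8]
grip_width: 0.0533
t 3.4 pos [ 560.5 -233.6   57.9] psi -44.86 tilt [ 0.0008 -0.0006] q [-0.579  0.724  1.601 -0.     0.815  0.204] w 53.3 F [ 0.3 -0.1  2.8] M [-0.07 -0.05 -0.03]
tool delta mm [   0.6 -112.1   -0.8] turn rad 0.002
```

```bash
python3 -m creep '[[[0,-10,0],0,0],[[0,-20,0],0,0],[[0,-30,0],0,0],[[0,-30,0],0,0],[[0,-20,0],0,0],[[0,0,0],0,0],[[0,0,0],0,0]]'; python3 d.py .538 .159 .17 25.7
python3 - <<'E'
from h import *
for n in ['wrist','scene']:
    c=snap(n,n+'2.png')
a=cv2.imread('pics/wrist2.png');b=cv2.imread('pics/scene2.png')
cv2.imwrite('pics/w2.png',np.hstack([cv2.resize(a[100:250,180:330],(400,400),interpolation=2),cv2.resize(b[80:280,110:310],(400,400),interpolation=2)]))
E
```

```text
time: 4.1
position: [0.5592, -0.2326, 0.1668]
tool_rot: [-0.653, 0.271, -0.269, 0.654]
ft_force: [-0.2, 0.8, -5.4]
grip_width: 0.0532
t 4.1 pos [ 559.2 -232.6  166.8] psi -44.86 tilt [-0.0017  0.0012] q [-0.579  0.569  1.535  0.     1.04   0.204] w 53.2 F [-0.2  0.8 -5.4] M [-0.01  0.01 -0.02]
tool delta mm [-291.3   -2.7  262.6] turn rad -1.231
```

View pics/w2.png

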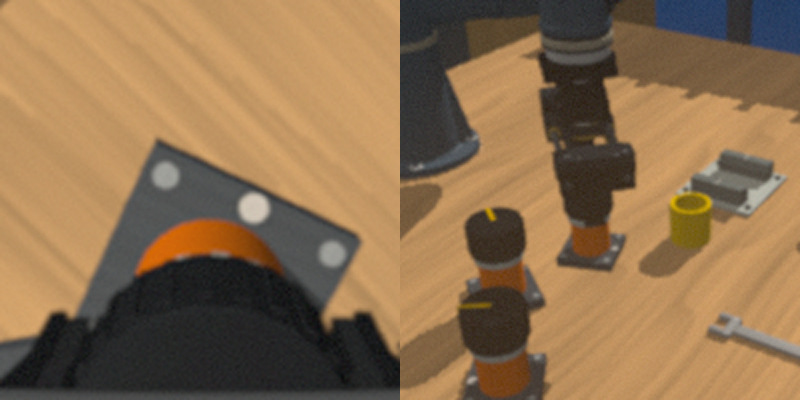

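Run:
```python
from h import *
c=load('wrist2.png')
o=robot.get_obs(); T=R.from_quat(o['tool_rot']).as_matrix()
f=lambda x,y,z: T.T@(atz(c,(x+.5)*.375-.5+180,(y+.5)*.375-.5+100,z,True)-o['position'])*1000
P=[f(x,y,.119) for x,y in [(166,176),(254,208),(332,254),(157,140),(360,238)]]
print(np.round(P,1))
for a,b in [(0,2),(3,4)]:
    d=P[b]-P[a]; L=np.linalg.norm(d); m=(P[a]+P[b])/2; n=np.array([d[2],0,-d[0]])/L
    # inward: towards tool -z
    n=n if n[2]<0 else -n
    print(L,'x-axis(outward) ang in tool x->z',np.degrees(np.arctan2(-n[2],-n[0])),'centre',m+n*L/2)
```

```text
[[-11.2  46.6  32.4]
 [ 12.6  46.5  23.6]
 [ 34.5  46.4  10.6]
 [-13.5  46.6  42.2]
 [ 42.2  46.3  15.2]]
50.642149435348095 x-axis(outward) ang in tool x->z 64.4565258505114 centre [ 0.71096062 46.46355825 -1.36757709]
61.888890345335696 x-axis(outward) ang in tool x->z 64.11777137184343 centre [ 0.8145588  46.44395733  0.84853141]
```

```bash
python3 -m creep '[[[-20,0,18],0,0],[[-36,0,33],0,0],[[-36,0,33],0,0],[[-36,0,33],0,0],[[-36,0,33],0,0],[[-36,0,33],0,0],[[-36,0,33],0,0],[[-36,0,33],0,0]]'; python3 -m creep '[[[-18,0,16],0,0],[[0,0,0],-0.13,0],[[0,0,0],-0.13,0],[[0,0,0],-0.13,0],[[0,0,0],-0.13,0],[[0,0,0],-0.13,0],[[0,0,0],-0.13,0],[[0,0,0],-0.13,0]]';python3 -m creep '[[[0,0,0],-0.13,0],[[0,0,0],-0.1,0],[[0,0,0],-0.09,0],[[0,0,0],0,0],[[0,0,0],0,0],[[0,0,0],0,0]]'; python3 d.py .538 .159 .17 25.6
```

```text
time: 5.0
position: [0.5415, 0.1369, 0.1658]
tool_rot: [0.654, -0.271, 0.269, -0.653]
ft_force: [1.8, -0.1, -5.0]
grip_width: 0.0532
time: 5.8
position: [0.5402, 0.159, 0.1656]
tool_rot: [0.706, 0.045, -0.048, -0.706]
ft_force: [0.9, 0.1, -3.9]
grip_width: 0.0533
time: 6.4
position: [0.5411, 0.1591, 0.1668]
tool_rot: [-0.69, -0.156, 0.157, 0.69]
ft_force: [0.5, -0.1, -4.5]
grip_width: 0.053
t 6.4 pos [541.1 159.1 166.8] psi 25.53 tilt [-0.0015 -0.0001] q [ 0.088  0.518  1.642  0.     0.983 -0.358] w 53.0 F [ 0.5 -0.1 -4.5] M [ 0.01 -0.14 -0.  ]
tool delta mm [-2.8 -3.2  1.3] turn rad -0.001
```

```bash
python3 -m creep '[[[-2.8,25,1.3],0,0],[[0,25,0],0,0],[[0,0,0],0,0],[[0,0,0],0,0]]'
python3 - <<'E'
from h import *
for n in ['wrist','scene','top']:
    c=snap(n,n+'3.png')
a=cv2.imread('pics/wrist3.png');b=cv2.imread('pics/scene3.png');t=cv2.imread('pics/top3.png')
cv2.imwrite('pics/w3.png',cv2.resize(a,(768,576),interpolation=2))
cv2.imwrite('pics/s3.png',np.hstack([cv2.resize(b[100:200,220:320],(400,400),interpolation=2),cv2.resize(t[170:270,130:230],(400,400),interpolation=2)]))
E
python3 d.py .538 .159 .07 25.6
```

```text
time: 6.8
position: [0.5383, 0.1591, 0.1174]
tool_rot: [-0.689, -0.156, 0.157, 0.69]
ft_force: [1.0, -0.3, -3.7]
grip_width: 0.0529
t 6.95 pos [539.8 159.2 118.9] psi 25.60 tilt [0.0031 0.0003] q [ 0.088  0.586  1.686  0.     0.867 -0.359] w 53.0 F [ 0.7  0.6 -5. ] M [ 0.01 -0.11  0.04]
tool delta mm [-1.8 48.9  0.6] turn rad -0.0
```

View pics/w3.png

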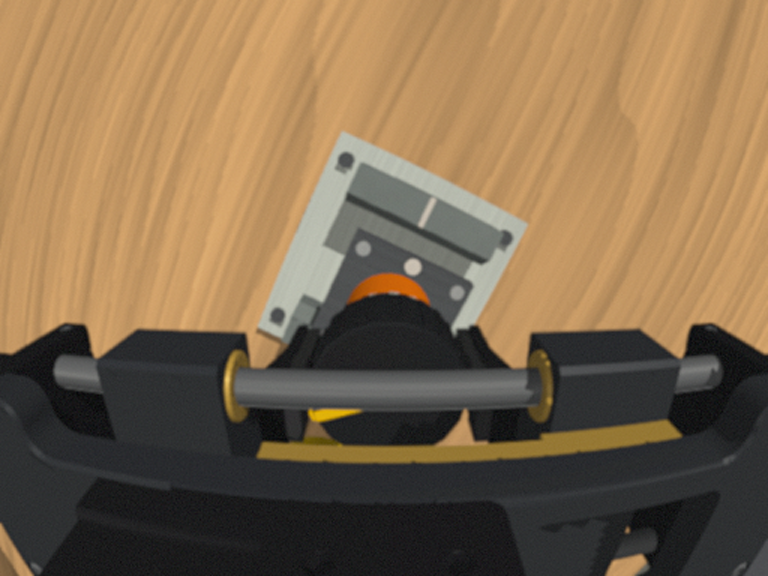

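View pics/s3.png

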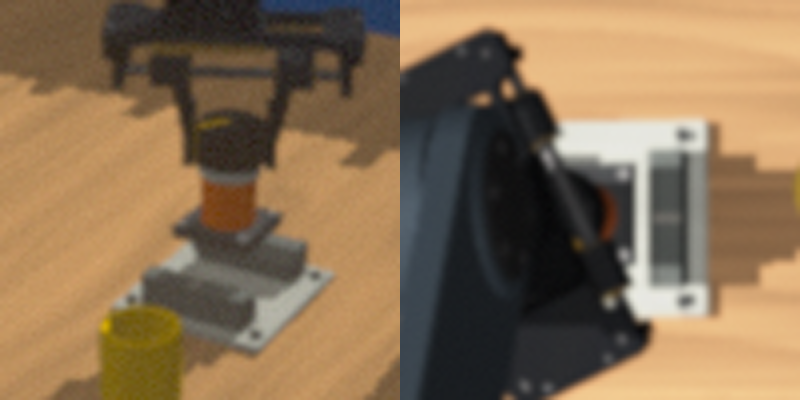

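Run:
```python
from h import *
c=load('wrist3.png')
o=robot.get_obs(); T=R.from_quat(o['tool_rot']).as_matrix(); print(o['position'])
f=lambda x,y,z: atz(c,(x+.5)/1.5-.5,(y+.5)/1.5-.5,z,True)*1000
n=[f(*p,.006) for p in [(343,132),(527,225),(259,330)]];print(np.round(n,1),'centre',(n[1]+n[2])/2)
print('plate edges',[np.degrees(np.arctan2(*(n[k]-n[0])[[1,0]])) for k in (1,2)])
print('hol',[np.round(f(*p,.006),1) for p in [(346,159),(505,238),(277,316)]])
print('line',[np.round(f(*p,.034),1) for p in [(434,198),(421,225)]])
z=o['position'][2]-.058+.010
h=[f(*p,z) for p in [(363,247),(413,266),(457,292)]];print(np.round(h,1)); d=h[0]-h[2]
print('flange side',np.degrees(np.arctan2(d[1],d[0])), 'centre',(h[0]+h[2])/2-np.array([0,25.4,0]))
```

```text
[0.53976452 0.15921    0.11891126]
[[474.  230.6   6. ]
 [602.4 229.8   6. ]
 [475.   89.7   6. ]] centre [538.72647378 159.7434493    6.        ]
plate edges [np.float64(-0.3305052887195916), np.float64(-89.58207227159102)]
hol [array([482.7, 216.3,   6. ]), array([593.3, 215.8,   6. ]), array([482.8, 104.8,   6. ])]
line [array([537.9, 218.7,  34. ]), array([538.1, 202. ,  34. ])]
[[513.4 184.1  70.9]
 [538.9 186.1  70.9]
 [564.2 183.8  70.9]]
flange side 179.63492287167452 centre [538.76465195 158.56308713  70.91126307]
```

```bash
python3 -m creep '[[[0,8,0.8],0,0],[[0,10,0],0,0],[[0,10,0],0,0],[[0,8,0],0,0],[[0,6,0],0,0],[[0,4,0],0,0],[[0,2,0],0,0],[[0,0,0],0,0]]'; python3 d.py .538 .159 .064 25.6;  python3 -m creep '[[[0,2,0],0,0],[[0,2,0],0,0],[[0,1,0],0,0],[[0,0,0],0,0]]'; python3 d.py .538 .159 .064 25.6
```

```text
time: 7.75
position: [0.538, 0.1598, 0.0692]
tool_rot: [-0.689, -0.157, 0.157, 0.69]
ft_force: [0.1, -0.2, -4.2]
grip_width: 0.0536
t 7.75 pos [538.  159.8  69.2] psi 25.61 tilt [-0.0005  0.    ] q [ 0.09   0.665  1.716  0.     0.762 -0.357] w 53.6 F [ 0.1 -0.2 -4.2] M [ 0.14 -0.05 -0.02]
tool delta mm [-0.4  5.2 -0.8] turn rad 0.0
time: 8.15
position: [0.5383, 0.1598, 0.0645]
tool_rot: [0.69, 0.157, -0.157, -0.69]
ft_force: [-0.6, 1.8, -5.2]
grip_width: 0.0533
t 8.15 pos [538.3 159.8  64.5] psi 25.61 tilt [0.0004 0.    ] q [ 0.09   0.673  1.718  0.     0.751 -0.357] w 53.3 F [-0.6  1.8 -5.2] M [ 0.25 -0.15  0.02]
tool delta mm [-0.6  0.5 -0.6] turn rad 0.0
```

```bash
python3 -m creep '[[[0,0.5,0],0,0],[[0,0.5,0],0,0],[[0,0,0],0,0]]'; python3 d.py .538 .159 .064 25.6;  python3 -m creep '[[[0,0.5,0],0,0],[[0,0,0],0,0]]'; python3 d.py .538 .159 .064 25.6
```

```text
time: 8.45
position: [0.5381, 0.16, 0.0639]
tool_rot: [-0.689, -0.157, 0.157, 0.69]
ft_force: [-0.7, 2.1, -0.9]
grip_width: 0.053
t 8.45 pos [538.1 160.   63.9] psi 25.61 tilt [0.0003 0.0003] q [ 0.09   0.674  1.718  0.     0.75  -0.357] w 53.0 F [-0.7  2.1 -0.9] M [0.42 0.08 0.09]
tool delta mm [-0.6 -0.1 -0.8] turn rad 0.0
time: 8.65
position: [0.5381, 0.1601, 0.0638]
tool_rot: [-0.689, -0.157, 0.157, 0.69]
ft_force: [-1.6, 3.2, 4.9]
grip_width: 0.0531
t 8.65 pos [538.1 160.1  63.8] psi 25.62 tilt [0.0005 0.0004] q [ 0.09   0.674  1.718  0.     0.749 -0.357] w 53.1 F [-1.6  3.2  4.9] M [0.46 0.19 0.03]
tool delta mm [-0.6 -0.2 -0.9] turn rad 0.0
```

```bash
python3 -m creep '[[[0,0,0],0,1],[[0,0,0],0,1],[[0,0,0],0,1],[[0,0,0],0,1]]'; python3 d.py .538 .159 .064 25.6;python3 - <<'E'
from h import *
for n in ['wrist','scene']:
    c=snap(n,n+'4.png')
a=cv2.imread('pics/wrist4.png');b=cv2.imread('pics/scene4.png')
cv2.imwrite('pics/s4.png',np.hstack([cv2.resize(b[110:190,230:310],(400,400),interpolation=2),cv2.resize(a[100:250,180:330],(400,400),interpolation=2)]))
E
```

```text
time: 9.05
position: [0.5384, 0.1595, 0.0629]
tool_rot: [0.69, 0.157, -0.157, -0.689]
ft_force: [-0.3, -0.1, -0.1]
grip_width: 0.0773
t 9.05 pos [538.4 159.5  62.9] psi 25.61 tilt [ 0.0003 -0.0003] q [ 0.089  0.675  1.718 -0.     0.748 -0.357] w 77.3 F [-0.3 -0.1 -0.1] M [ 0.   -0.07  0.02]
tool delta mm [-0.5 -1.1 -0.3] turn rad 0.0
```

View pics/s4.png

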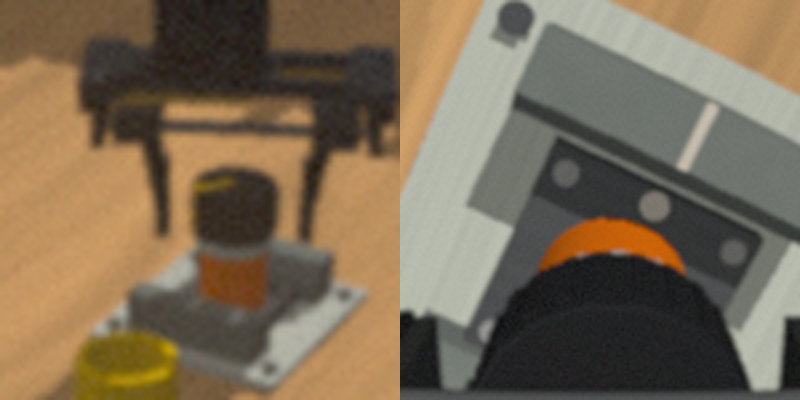

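Run:
```python
from h import *
c=load('wrist4.png')
f=lambda x,y,z: np.round(atz(c,(x+.5)*.375-.5+180,(y+.5)*.375-.5+100,z,True)*1000,1)
print('holes/dot z16',f(166,172,.016),f(254,206,.016),f(334,251,.016)); print('corners',f(156,140,.016),f(362,236,.016)); print('line',f(312,104,.034),f(283,169,.034))
```

```text
holes/dot z16 [513.4 184.7  16. ] [538.7 186.5  16. ] [564.4 184.7  16. ]
corners [507.3 191.4  16. ] [569.4 191.9  16. ]
line [537.4 218.7  34. ] [538.3 201.3  34. ]
```

```bash
python3 -m creep '[[[0,0,0],0,0],[[0,0,0],0,0],[[0,0,0],0,0],[[0,0,0],0,0],[[0,0,0],0,0],[[0,0,0],0,0]]' 55; python3 d.py .538 .159 .064 25.6; python3 -m creep '[[[0,0.08,0],0.12,0],[[0,0.08,0],0.12,0],[[0,0.08,0],0.12,0],[[0,0.08,0],0.12,0],[[0,0,0],0,0]]'; python3 d.py .538 .159 .064 25.6
```

```text
time: 9.75
position: [0.5382, 0.1599, 0.0631]
tool_rot: [-0.69, -0.157, 0.157, 0.69]
ft_force: [0.3, -0.1, -0.9]
grip_width: 0.0529
t 9.75 pos [538.2 159.9  63.1] psi 25.61 tilt [0.0003 0.0001] q [ 0.09   0.675  1.718  0.     0.748 -0.357] w 52.9 F [ 0.3 -0.1 -0.9] M [ 0.05 -0.12  0.03]
tool delta mm [-0.6 -0.9 -0.7] turn rad 0.0
time: 10.25
position: [0.5386, 0.1601, 0.0628]
tool_rot: [-0.707, 0.011, -0.012, 0.707]
ft_force: [0.8, 1.4, -0.4]
grip_width: 0.0528
t 10.25 pos [538.6 160.1  62.8] psi -1.91 tilt [0.0009 0.0007] q [9.000e-02 6.760e-01 1.718e+00 1.000e-03 7.470e-01 1.230e-01] w 52.8 F [ 0.8  1.4 -0.4] M [ 0.3  -0.26 -0.09]
tool delta mm [-0.5 -1.2 -1.1] turn rad -0.48
```

```bash
python3 -m creep '[[[0,0.08,0],0.13,0],[[0,0.08,0],0.13,0],[[0,0.08,0],0.13,0],[[0,0.08,0],0.13,0],[[0,0.08,0],0.13,0],[[0,0.08,0],0.13,0],[[0,0.08,0],0.13,0],[[0,0,0],0,0]]'; python3 d.py .538 .159 .064 25.6; python3 -m creep '[[[0,0.08,0],0.13,0],[[0,0.08,0],0.13,0],[[0,0.08,0],0.13,0],[[0,0.08,0],0.13,0],[[0,0.08,0],0.1,0],[[0,0,0],0,0]]'; python3 d.py .538 .159 .064 25.6
python3 - <<'E'
from h import *
c=snap('wrist','wrist5.png')
cv2.imwrite('pics/w5.png',cv2.resize(cv2.imread('pics/wrist5.png'),(768,576),interpolation=2))
E
```

```text
time: 11.05
position: [0.5387, 0.1598, 0.0622]
tool_rot: [-0.63, 0.32, -0.321, 0.631]
ft_force: [1.6, 0.0, -1.1]
grip_width: 0.0532
t 11.05 pos [538.7 159.8  62.2] psi -53.90 tilt [0.0011 0.0001] q [0.089 0.677 1.718 0.    0.745 1.03 ] w 53.2 F [ 1.6  0.  -1.1] M [ 0.03 -0.29  0.02]
tool delta mm [ 0.2 -1.8 -1. ] turn rad -1.388
time: 11.65
position: [0.5382, 0.1597, 0.0618]
tool_rot: [0.503, -0.497, 0.497, -0.503]
ft_force: [0.7, -0.2, 0.1]
grip_width: 0.0529
t 11.65 pos [538.2 159.7  61.8] psi -89.32 tilt [ 0.0001 -0.0001] q [ 0.089  0.677  1.719 -0.     0.745  1.649] w 52.9 F [ 0.7 -0.2  0.1] M [-0.06 -0.13 -0.05]
tool delta mm [ 0.7 -2.2 -0.2] turn rad -2.006
```

View pics/w5.png

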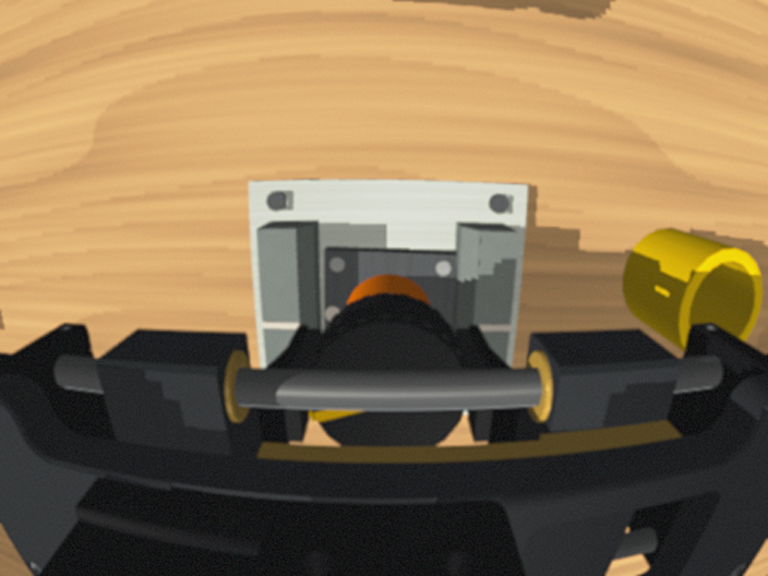

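```bash
python3 -m creep '[[[0,0.03,0],0.05,0],[[0,0.03,0],0.05,0],[[0,0.03,0],0.05,0],[[0,0.03,0],0.05,0],[[0,0,0],0,0]]'|tail -2; python3 d.py .538 .159 .064 25.6; for i in 1 2 3; do python3 -m creep '[[[0,0.03,0],0.04,0],[[0,0,0],0,0]]' >/dev/null; python3 d.py .538 .159 .064 25.6; done
```

```text
ft_force: [0.9, -0.3, -0.6]
grip_width: 0.053
t 12.2 pos [538.  159.7  61.7] psi -100.79 tilt [-0.0002 -0.0002] q [ 0.089  0.677  1.719 -0.     0.745  1.849] w 53.0 F [ 0.9 -0.3 -0.6] M [-0.06 -0.07 -0.04]
tool delta mm [ 0.6 -2.3  0.1] turn rad -2.206
t 12.4 pos [537.9 159.7  61.7] psi -103.12 tilt [-0.0003 -0.0001] q [ 0.09   0.677  1.719 -0.     0.745  1.889] w 53.0 F [ 0.6 -1.8 -0.3] M [-0.11 -0.05 -0.04]
tool delta mm [ 0.7 -2.3  0.2] turn rad -2.247
t 12.6 pos [537.9 159.7  61.6] psi -105.44 tilt [-0.0004 -0.0001] q [ 0.09   0.677  1.719 -0.     0.745  1.93 ] w 53.2 F [ 0.4 -1.7  0.6] M [-0.22 -0.03 -0.05]
tool delta mm [ 0.7 -2.4  0.3] turn rad -2.287
t 12.8 pos [537.9 159.7  61.6] psi -107.75 tilt [-0.0004 -0.0001] q [ 0.09   0.677  1.719 -0.     0.745  1.97 ] w 53.1 F [ 0.6 -0.8  0.5] M [-0.08  0.   -0.03]
tool delta mm [ 0.7 -2.4  0.3] turn rad -2.327
```

```bash
python3 -m creep '[[[0,0.03,0],0.03,0],[[0,0,0],0,0]]' >/dev/null; python3 d.py .538 .159 .064 25.6|head -1; python3 -m creep '[[[0,0,0],0.03,0],[[0,0,0],0,0]]' >/dev/null; python3 d.py .538 .159 .064 25.6|head -1
```

```text
t 13.0 pos [537.9 159.8  61.6] psi -109.58 tilt [-0.0004 -0.0001] q [ 0.09   0.677  1.719 -0.     0.745  2.002] w 52.8 F [-0.1 -1.5  1.6] M [-0.14  0.1  -0.04]
t 13.2 pos [537.9 159.9  61.5] psi -111.29 tilt [-0.0004  0.0001] q [0.09  0.677 1.719 0.    0.745 2.032] w 52.9 F [-1.  -1.4  0.7] M [-0.07  0.03  0.04]
```

```bash
python3 -m creep '[[[0,0,0],0.03,0],[[0,0,0],0,0]]' >/dev/null; python3 d.py .538 .159 .064 25.6|head -1
```

```text
t 13.4 pos [538.1 160.1  61.6] psi -112.91 tilt [0.0002 0.0001] q [0.09  0.678 1.719 0.    0.745 2.061] w 52.9 F [1.1 0.1 1.1] M [0.14 0.01 0.38]
```

```bash
python3 -m creep '[[[0,0,0],0.03,0],[[0,0,0],0,0]]' >/dev/null; python3 d.py .538 .159 .064 25.6|head -1;  python3 - <<'E'
from h import *
for n in ('wrist','scene'): c=snap(n,n+'6.png')
a=cv2.imread('pics/wrist6.png')
b=cv2.imread('pics/scene6.png')
cv2.imwrite('pics/s6.png',np.hstack([cv2.resize(b[110:190,230:310],(400,400),interpolation=2),cv2.resize(a[100:250,180:330],(400,400),interpolation=2)]))
cv2.imwrite('pics/w6.png',cv2.resize(a,(768,576),interpolation=2))
E
```

```text
t 13.6 pos [538.1 160.   61.6] psi -114.52 tilt [ 0.0003 -0.0005] q [ 9.000e-02  6.780e-01  1.719e+00 -1.000e-03  7.450e-01  2.090e+00] w 53.3 F [ 1.   1.5 -0.1] M [0.19 0.03 0.86]
```

View pics/s6.png

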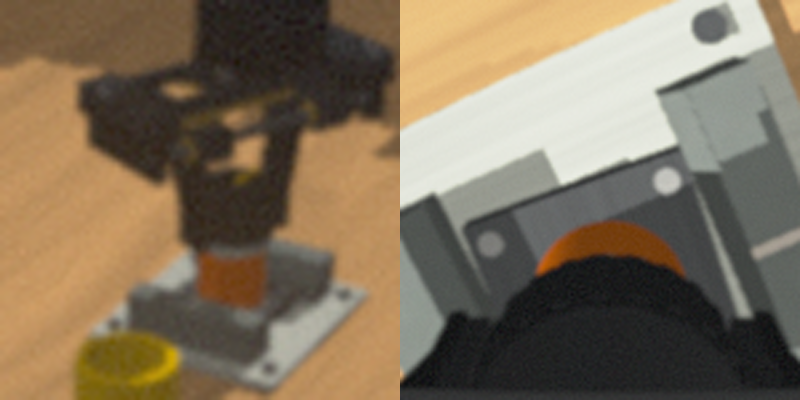

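View pics/w6.png

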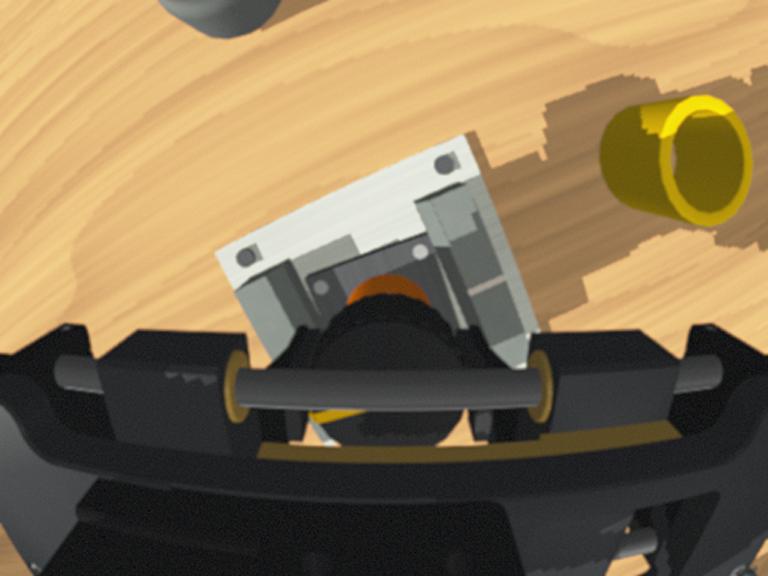

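```bash
cat > fy.py <<'E'
from h import *
def fy(fn,p,q,sc=.375,ox=180,oy=100,z=.016):
    c=load(fn); f=lambda x,y: atz(c,(x+.5)*sc-.5+ox,(y+.5)*sc-.5+oy,z,True)*1000
    a,b=f(*p),f(*q); d=b-a; return np.round(a,1),np.round(b,1),np.linalg.norm(d),np.degrees(np.arctan2(d[1],d[0]))
E
python3 - <<'E'
from fy import *
print(fy('wrist4.png',(166,172),(334,251)))
print(fy('wrist6.png',(91,244),(267,181)),fy('wrist6.png',(66,226),(281,147)))
print(fy('wrist5.png',(337,264),(444,268),1/1.5,0,0),fy('wrist5.png',(325,248),(457,251),1/1.5,0,0))
E
python3 -c "
import cv2,numpy as np
a=cv2.imread('pics/wrist5.png');b=cv2.imread('pics/wrist6.png')
cv2.imwrite('pics/w56.png',np.hstack([cv2.resize(x[150:215,200:320][:, :],(400,217),interpolation=2) for x in (a,b)]))"
```

```text
(array([513.4, 184.7,  16. ]), array([564.4, 184.7,  16. ]), np.float64(50.977511090225086), np.float64(0.059677360995682785))
(array([564. , 184.3,  16. ]), array([560.1, 133.6,  16. ]), np.float64(50.830172879735905), np.float64(-94.37554982423542)) (array([571.4, 188.3,  16. ]), array([567. , 126.5,  16. ]), np.float64(61.916306760271354), np.float64(-94.09018666442674))
(array([562.9, 184.6,  16. ]), array([561.6, 133.3,  16. ]), np.float64(51.33707658402015), np.float64(-91.46949404208881)) (array([570.7, 190.3,  16. ]), array([570. , 127.4,  16. ]), np.float64(62.90305632790927), np.float64(-90.58618508082665))
```

View pics/w56.png

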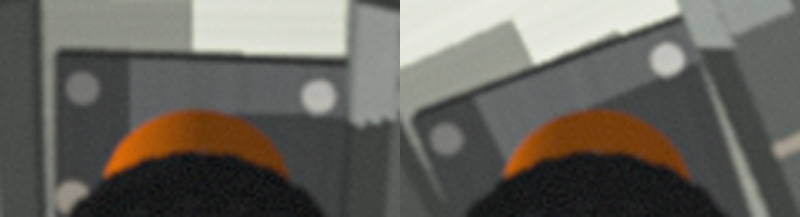

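```bash
python3 -m creep '[[[0,0,0],-0.03,0],[[0,0,0],0,0]]' >/dev/null; python3 d.py .538 .159 .064 25.6|head -1
```

```text
t 13.9 pos [538.1 160.   61.6] psi -113.04 tilt [0.     0.0006] q [9.000e-02 6.780e-01 1.719e+00 1.000e-03 7.450e-01 2.062e+00] w 52.8 F [0.1 1.7 0.8] M [ 0.31 -0.01  0.42]
```

```bash
python3 -m creep '[[[0,0,0],-0.02,0],[[0,0,0],0,0]]' >/dev/null; python3 d.py .538 .159 .064 25.6|head -1; python3 -m creep '[[[0,0,0],-0.02,0],[[0,0,0],0,0]]' >/dev/null; python3 d.py .538 .159 .064 25.6|head -1
```

```text
t 14.1 pos [538.1 160.   61.6] psi -111.97 tilt [-0.      0.0008] q [9.000e-02 6.780e-01 1.719e+00 1.000e-03 7.450e-01 2.043e+00] w 53.2 F [ 0.5  1.8 -0. ] M [0.31 0.05 0.07]
t 14.3 pos [538.  159.8  61.6] psi -110.77 tilt [-0.0003  0.0003] q [9.000e-02 6.770e-01 1.719e+00 1.000e-03 7.450e-01 2.022e+00] w 53.2 F [0.3 1.5 2. ] M [0.33 0.12 0.01]
```

```bash
python3 -m creep '[[[0,-0.05,0],-0.1,0],[[0,-0.09,0],-0.14,0],[[0,-0.09,0],-0.14,0],[[0,-0.09,0],-0.14,0],[[0,-0.09,0],-0.14,0],[[0,-0.09,0],-0.14,0],[[0,-0.09,0],-0.14,0],[[0,-0.09,0],-0.14,0]]' >/dev/null; python3 -m creep '[[[0,-0.09,0],-0.14,0],[[0,-0.09,0],-0.14,0],[[0,-0.09,0],-0.14,0],[[0,-0.05,0],-0.1,0],[[0,0,0],0,0],[[0,0,0],0,0]]' >/dev/null; python3 d.py .538 .159 .064 25.6|head -1;  python3 - <<'E'
from h import *
c=snap('wrist','wrist7.png')
a=cv2.imread('pics/wrist7.png')
cv2.imwrite('pics/w7.png',cv2.resize(a[100:250,160:360],(800,600),interpolation=2))
E
```

```text
t 15.7 pos [537.7 160.3  62.7] psi -19.23 tilt [-0.0007  0.0008] q [9.000e-02 6.760e-01 1.719e+00 1.000e-03 7.480e-01 4.250e-01] w 52.9 F [-1.7  5.   3.5] M [ 0.84  0.28 -0.02]
```

View pics/w7.png

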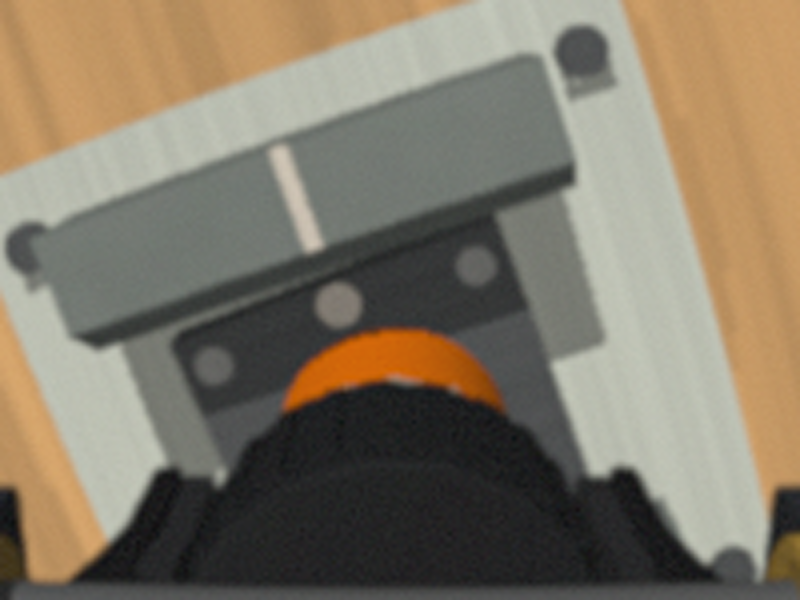

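Run:
```python
from fy import *
for p,q in [((214,366),(477,267)),((172,343),(492,215)),((214,366),(339,305))]: print(fy('wrist7.png',p,q,.25,160,100))
print(fy('wrist7.png',(279,148),(315,248),.25,160,100,.034))
```

```text
(array([510.7, 184.1,  16. ]), array([561.9, 185.8,  16. ]), np.float64(51.23803801885185), np.float64(1.8603270072370477))
(array([504.9, 190.8,  16. ]), array([567.4, 193.9,  16. ]), np.float64(62.55702297265231), np.float64(2.816056330172335))
(array([510.7, 184.1,  16. ]), array([536.3, 187.3,  16. ]), np.float64(25.8013208356987), np.float64(7.085314544375553))
(array([538.1, 218.5,  34. ]), array([538. , 201.2,  34. ]), np.float64(17.298770088747386), np.float64(-90.33381529348513))
```

```bash
python3 -m creep '[[[0,-0.05,0],-0.06,0],[[0,0,0],0,0],[[0,0,0],0,0]]' >/dev/null; python3 d.py .538 .159 .064 25.6|head -1;  python3 - <<'E'
from h import *
c=snap('wrist','wrist8.png')
a=cv2.imread('pics/wrist8.png')
cv2.imwrite('pics/w8.png',cv2.resize(a[140:220,180:300],(780,520),interpolation=2))
E
```

```text
t 16.05 pos [537.8 160.2  62.7] psi -15.75 tilt [-0.0005  0.0006] q [9.000e-02 6.750e-01 1.719e+00 1.000e-03 7.480e-01 3.640e-01] w 52.6 F [-1.5  4.8  4.8] M [ 0.85  0.27 -0.03]
```

View pics/w8.png

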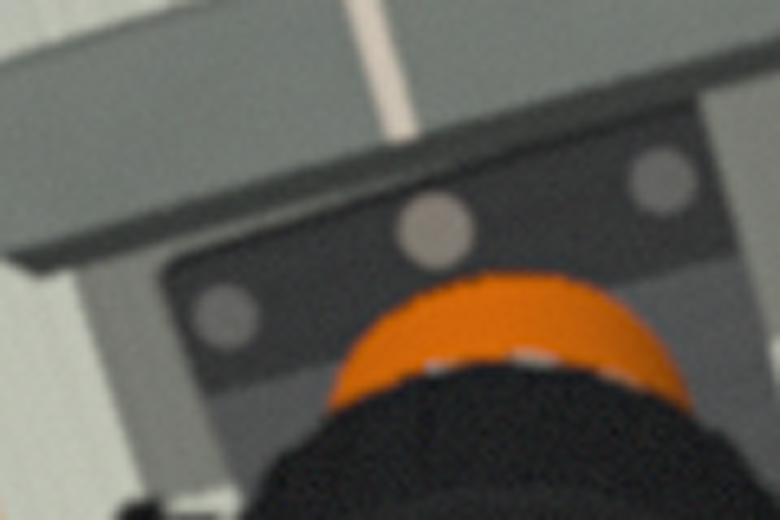

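Measure consistently with sub-pixel blob centroids, on this view and the bottomed one.

```bash
cat > blob.py <<'E'
from h import *
def hole(fn,P):
    """refine flange hole near world P by weighted centroid over local background"""
    c=load(fn); g=cv2.cvtColor(c['pixels'],cv2.COLOR_RGB2GRAY).astype(float)
    uv=proj(c,P,True)
    for _ in range(6):
        u,v=uv; yy,xx=np.mgrid[int(v)-9:int(v)+10,int(u)-9:int(u)+10]
        r=np.hypot(xx-u,yy-v); w=g[int(v)-9:int(v)+10,int(u)-9:int(u)+10]
        bg=np.median(w[(r>6)&(r<8)]); wt=np.clip(w-bg-4,0,25)*(r<6.5)
        uv=np.array([(wt*xx).sum(),(wt*yy).sum()])/wt.sum()
    return uv, atz(c,*uv,P[2],True)*1000
E
python3 - <<'E'
from blob import *
def yaw(fn,a,b):
    (ua,A),(ub,B)=hole(fn,np.r_[a,16]/1000),hole(fn,np.r_[b,16]/1000); d=B-A
    print(fn,ua.round(1),ub.round(1),A.round(1),B.round(1),'%.1f %.2f'%(np.linalg.norm(d),np.degrees(np.arctan2(d[1],d[0]))))
c=load('wrist8.png')
f=lambda x,y:atz(c,(x+.5)/6.5-.5+180,(y+.5)/6.5-.5+140,.016,True)[:2]*1000
a,b,m=f(225,316),f(663,180),f(435,231); print(a,b,m)
d=b-a; print('by eye',np.degrees(np.arctan2(d[1],d[0])))
d=f(695,98)-f(163,268); print('edge',np.degrees(np.arctan2(d[1],d[0])))
yaw('wrist8.png',a,b)
yaw('wrist7.png',[510.7,184.1],[561.9,185.8])
yaw('wrist4.png',[513.4,184.7],[564.4,184.7])
yaw('wrist6.png',[564,184.3],[560.1,133.6])
E
```

```text
[510.84003375 184.22378043] [562.10898364 185.93660174] [536.38042114 187.16842295]
by eye 1.9134572728990762
edge 2.200033875416897
wrist8.png [214.3 188.2] [281.5 167.4] [510.9 184.2  16. ] [562.  185.9  16. ] 51.2 1.89
wrist7.png [212.9 191. ] [278.5 166. ] [510.6 184.3  16. ] [561.7 186.1  16. ] 51.2 2.08
wrist4.png [241.8 164.5] [304.6 194.2] [513.4 184.4  16. ] [564.3 184.4  16. ] 50.9 -0.05
wrist6.png [213.5 191.2] [279.6 167.2] [564.1 184.5  16. ] [560.4 133.6  16. ] 50.9 -94.12
```

```bash
python3 -m creep '[[[0,-0.2,0.3],0,0],[[0,0,0],0,0],[[0,0,0],0,0]]' >/dev/null; python3 d.py .538 .159 .064 25.6|head -1
```

```text
t 16.4 pos [537.8 160.2  62.7] psi -15.68 tilt [-0.0008  0.0002] q [0.09  0.676 1.719 0.    0.748 0.364] w 53.1 F [-2.3  4.8  2.7] M [ 0.8   0.31 -0.06]
```

```bash
python3 -m creep '[[[0,0,0.3],0,0],[[0,0,0],0,0],[[0,0,0],0,0]]' >/dev/null; python3 d.py .538 .159 .064 25.6|head -1
```

```text
t 16.7 pos [537.8 160.3  62.7] psi -15.65 tilt [-0.001  -0.0001] q [0.091 0.676 1.718 0.    0.749 0.364] w 52.9 F [-1.7  4.2  2.8] M [ 0.74  0.42 -0.15]
```

```bash
python3 -m creep '[[[-0.5,0,0.7],0,0],[[0,0,0],0,0],[[0,0,0],0,0]]' >/dev/null; python3 d.py .538 .159 .064 25.6|head -1
```

```text
t 17.0 pos [537.8 160.8  62.6] psi -15.63 tilt [-0.0006 -0.0006] q [ 9.200e-02  6.760e-01  1.718e+00 -1.000e-03  7.480e-01  3.650e-01] w 52.5 F [-0.8  1.2  1.3] M [ 0.24  0.37 -0.12]
```

```bash
python3 -m creep '[[[-0.4,0,0.6],0,0],[[0,0,0],0,0],[[0,0,0],0,0]]' >/dev/null; python3 d.py .538 .159 .064 25.6|head -1
python3 - <<'E'
from h import *
for n in ('wrist','scene','top'): c=snap(n,n+'9.png')
a=cv2.imread('pics/wrist9.png');b=cv2.imread('pics/scene9.png')
cv2.imwrite('pics/w9.png',np.hstack([cv2.resize(a[100:250,180:330],(400,400),interpolation=2),cv2.resize(b[110:190,230:310],(400,400),interpolation=2)]))
from blob import *
_,A=hole('wrist9.png',np.array([.5109,.1842,.016]));_,B=hole('wrist9.png',np.array([.562,.1859,.016]));d=B-A;print(A,B,np.degrees(np.arctan2(d[1],d[0])))
E
```

```text
t 17.3 pos [537.9 161.1  62.6] psi -15.62 tilt [-0.    -0.001] q [ 9.300e-02  6.760e-01  1.718e+00 -1.000e-03  7.480e-01  3.660e-01] w 52.8 F [-1.5 -1.7 -1.1] M [-0.3   0.15  0.03]
[511.06684066 184.49805937  16.        ] [562.05041084 186.30425722  16.        ] 2.028972300813307
```

View pics/w9.png

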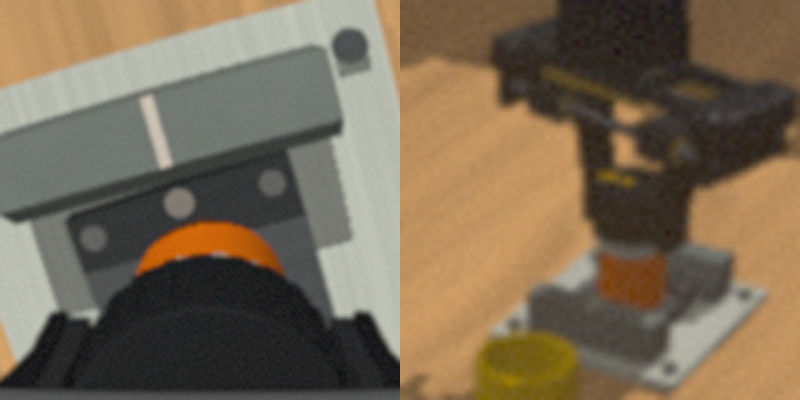

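```bash
python3 -m creep '[[[0,0.4,-0.3],0,0],[[0,0,0],0,0],[[0,0,0],0,0],[[0,0,0],0,0]]' 55 >/dev/null; python3 d.py .538 .159 .064 25.6|head -1
python3 - <<'E'
from blob import *
c=snap('wrist','wrist10.png');t=load('top9.png')
_,A=hole('wrist10.png',np.array([.5109,.1842,.016]));_,B=hole('wrist10.png',np.array([.562,.1859,.016]));d=B-A;print(A,B,np.degrees(np.arctan2(d[1],d[0])))
cv2.imwrite('pics/t9.png',cv2.resize(cv2.cvtColor(t['pixels'],cv2.COLOR_RGB2BGR),(768,576)))
E
```

```text
t 17.85 pos [538.2 161.5  62.6] psi -15.64 tilt [ 0.0011 -0.0001] q [ 0.093  0.676  1.718 -0.     0.746  0.366] w 52.8 F [-0.7 -1.7  1.1] M [-0.3  -0.04 -0.03]
[511.39885394 184.98809974  16.        ] [562.3370239  186.76403782  16.        ] 1.9967846899393324
```

View pics/t9.png

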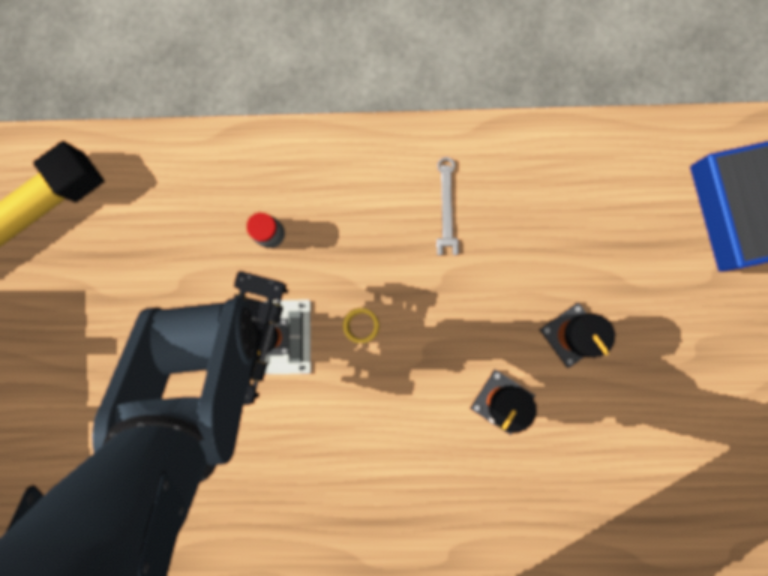

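Top view: the jar (262,228), offcut (360,325) and wrench (447,205) are where they started, and so are the two larger stubs. The cap is held, nearly free of load, and the forces are steady.

```bash
python3 -c "
from rig import robot
print(robot.hand_in())"
```

```text
the job is handed in; nothing more can be done
None
```

I stood the smallest stub in the nest, then screwed its cap down to the stop and backed it off a quarter turn. I handed in at about 18 s of the 67 s, with the cap still held at the commanded 55 N grip.

**Which stub:** there were three, at about (332,213), (390,223) and (341,272) in the top picture. I took the first because its flange measured about 63 mm, matching the 64 mm given, and the other two were larger.

**Placing:** I carried it by the cap and let go briefly to check the fit. The flange was down between the chocks, about 1 mm from mid-length. The downward contact came at the height expected for full seating.

**Cap:**
- **Bottoming:** the torque rose to 0.86 N m against the 0.08 N m that turns the cap. It dropped back evenly when I eased off, so the cap had not slipped in the gripper.
- **Back-off:** I estimate 89.9°, give or take about 1°. That is the tool's turn, less about 6° that the flange turned in the groove.
- **Cross-check:** the yellow line as seen before the first grip gives about 89.7°.

**Last checks:**
- **Loads:** they were about 2 N or less. A sideways load of about 5 N had built up at the cap after the back-off, so I eased it before handing in.
- **Flange position:** it sits turned about 2° in the groove. Easing that load moved it about 1 mm towards one chock, which is within the groove's clearance.
- **Bystanders:** the offcut, jar and wrench look unmoved in the top view.
- **Not checked directly:** the finished yellow line was hidden by the gripper, so its final angle was not read from a picture.

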